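# Dispense one core plug and nudge it onto the green patch

## Robot

A 6-joint arm with a two-finger parallel gripper is mounted at the origin on the work surface. World frame = base frame: x ahead of the robot, y to its left, z up, the work surface at z = 0. Lengths are in m, angles in rad, forces in N, time in s.
With the tool pointing down it reaches from about 0.35 to 0.775 m from the base axis. Payload 7.3 kg.
Tool frame: the origin (TCP) lies at the very end of the fingers, on their centre line; the grasp point (between the pads) lies 19 mm behind it (pinch_z is the distance from the TCP to the grasp point, in m); z points along the fingers, y is the line along which they close (so a half turn about z gives the same grasp; the last joint's range is limited). The gripper opens to 92 mm and grips with 3 to 60 N. Pads are 19 mm wide; open, the fingers measure 130 mm over their backs; the gripper's body (75 mm by 190 mm) begins 47 mm behind the grasp point.
Start: joints at [1.182, 0.342, 1.524, -0, 1.275, -0.146], TCP at [0.126, 0.51, 0.227] pointing down, gripper open.
Joint ranges: [-2.53, 2.53], [-0.77, 2.02], [0.04, 2.7], [-1, 4.14], [0.28, 2.66], [-3.11, 3.11]. Speed limits (rad/s): [2.57, 2.57, 3.14, 3.14, 3.14, 3.14].

## Interface

Orientations are given as [roll, pitch, yaw] about the fixed x, y, z axes, in that order (R = Rz(yaw) Ry(pitch) Rx(roll)).
In Python, from cell import * gives the robot as it stands.
- The arm moves only by the tool arm_command, never from a script. Its arguments are lists of equal length, an entry for each row: "fingers": the gripper command: -1 is fully open, 1 is shut, values between are in proportion; "travel": the shift along the tool's x, y, z in m, a list of three; "dr": the turn, a rotation vector about the tool's x, y, z in degrees, a list of three. In form: {"fingers": [fingers, ...], "travel": [[x, y, z], ...], "dr": [[wx, wy, wz], ...]}. A call has 1 to 8 rows; each row is the pose to reach, as a shift and turn from the pose commanded when the call began, along the tool's axes at that moment; what a row does not reach only later rows make up. A row lasts 1/12 s, in which the tool goes at most 41.7 mm and 7.16 degrees, less where a joint would pass 70% of its speed; a pose out of reach is approached as far as the arm can. A call with a gripper value outside its range is refused whole. The fingers move at their own pace and stop on an object; "squeeze" is the grip in N (left out, the last holds). Time passes only in rows, so rows that repeat a pose let the fingers close. It gives the time, the measured TCP pose, the force, the opening and the grip force at its end, in the units of the state.
- observe(): the state, without advancing time (a new reading comes with each control period).
- read_camera(name): name is "scene" or "top" or "wrist"; returns a dict with "color" (400x640x3 uint8, blue, green, red), "z_map" (400x640 float32, m along the optical axis (not along the pixel's ray), 0 where there is no reading), "fx", "fy", "cx", "cy" (pixels), "R" (3x3) and "t" (3): a world point X has camera coordinates R X + t. Camera axes: x right, y down, z forward; pixel columns grow to the right and rows downward; lengths in m; the calibration is good to about 2 mm. A picture is of the moment at which its call begins.
- hand_in(): hands the job in; it is judged then, once.
The state is a dict: "time": time; "qpos": joint angles; "qvel": joint speeds; "joint_efforts": joint torques, N m; "tool_pos": TCP position; "tool_rot": TCP orientation; "contact_force": force on the tool from outside, world axes, zero at the start; "torque": the same for the moment, N m; "opening": finger opening in m; "grip_force": force on a finger pad.
Only numpy, scipy, OpenCV 4.12 (cv2) and the standard library are available. Lean on these libraries where they do the work, as an engineer would, in place of code of your own. Each camera call takes 0.05 s, during which the arm holds its last target. There are 200 camera calls.

## Task

Press the red plunger of the core-plug dispenser all the way down once and let it come up again, so that a single brass plug is pushed out into the tray in front of it. Then nudge that plug sideways along the tray with the fingertips until it lies flat and wholly on the green patch. Do not lift the plug or bring out a second one, and leave the other things on the bench where they are.

Things in the scene. Friction and masses are not known exactly. Their poses are not given: they have to be found in the camera images.
- dispenser: Core-plug dispenser, fixed. Origin on the bench under the centre of its blue square magazine (45 x 45 mm, top 62 mm above the bench, open on top), which holds a stack of 4 brass plugs. -x side: outlet and tray; +x side: grey plunger housing, 45 mm wide, 46 mm high, to x = 87 mm.
- outlet (a point): Point on the tray floor in front of the magazine's gate, 45 mm from the dispenser's origin along its -x, 10 mm above the bench. A full press makes a flat blade push the lowest plug out; it stops with its centre within about 4 mm of here. As the plunger rises the blade withdraws and the stack drops by one plug.
- tray_mid (a point): Middle of the tray floor, 46.5 mm from the dispenser's origin along its -x, 10 mm above the bench. The shallow straight tray runs along the dispenser's y, 131 mm to either side of here; 47 mm wide inside, with a rim 6 mm above its floor, 4 mm thick. The magazine's front stands flush with the tray's inner back edge.
- plunger (a joint): Travel of the red plunger in m: 0 = up (rest), 0.023 = fully down on its stop. Spring return: about 4 N to start it, about 10 N to hold it fully down; it rises by itself when released.
- plunger_top (a point): Centre of the flat top of the red round plunger knob (34 mm across), which moves straight down; at rest 83 mm above the bench, 55 mm from the dispenser's origin along its +x.
- magazine (a point): Centre of the magazine's floor (10 mm above the bench); does not move.
- plug1_center (a point): Centre of the lowest plug of the stack at the start, the one that comes out. Each plug is a brass disc, 36 mm in diameter, 10 mm high, 28 to 56 g, lying flat, with a shallow dish in its top. Its centre lies 5 mm above what it lies on.
- plug2_center (a point): Centre of the second plug from below; it must stay in the magazine (it drops 10 mm after the first comes out).
- plug3_center (a point): Centre of the third plug; stays in the magazine.
- plug4_center (a point): Centre of the top plug; stays in the magazine.
- green_patch: Flat green patch painted on the tray's floor, 64 mm along the tray (its y) and as wide as the tray (its x). Origin at its centre, at the tray floor's height, 72 to 86 mm to one side of the outlet; axes parallel to the dispenser's. The plug must end here.
- blue_patch: The same in blue, on the other side of the outlet; not wanted.
- socket: Loose steel socket (tube), 28 mm across, 38 mm high, standing on the bench behind the tray beside the dispenser. Leave alone. Origin at its foot.
- liner: Loose dark steel sleeve, 40 mm across, 35 mm high, standing behind the tray on the other side of the dispenser. Leave alone. Origin at its foot.
- piston: Loose aluminium piston, 74 mm across, 64 mm high, standing on the bench at the left. Leave alone. Origin at its foot.
- wrench: Loose wrench, 190 mm long, lying on the bench at the right. Leave alone.
- screwdriver: Loose screwdriver lying on the bench behind the dispenser. Leave alone.
- grease_tin: Loose yellow tin, 76 mm across, 85 mm high, at the right. Leave alone. Origin at its foot.
- paste_jar: Loose white jar with a blue cap, 60 mm across, 75 mm high, at the left. Leave alone. Origin at its foot.
- plug1: The same first plug; origin at the centre of its underside.
Not all that is in view belongs to the job. Leave any turquoise or white look-alike of the part that bears plug4_center alone.

How it is judged:
By the outcome, as a careful person would: the job done as asked, in the order asked, and still so for the second after the job is handed in, with the robot touching nothing.
It also fails if it takes over 45 s, if anything falls off the work surface, if the arm or the gripper's body presses on something with over 40 N, if the wrist force passes 120 N, or if a joint passes its speed limit or range.

## Working session

There is one attempt and no reset: what is moved stays moved. The work goes in short steps, Python scripts to look and compute and a tool call to move; the robot and the scene stay as the last step left them, time stands still between calls to the robot, and variables do not carry over. Pictures are saved under pics/ and viewed, at most 10 in all, crops included, and the job is handed in when it is done.

Besides the shell and the picture viewer there is one more tool, called as a command line: name --argument value ..., lists and objects as JSON in quotes. arm_command: Moves the arm, as the interface text tells. Its arguments: {"type":"object","properties":{"fingers":{"type":"array","items":{"type":"number"}},"travel":{"type":"array","items":{"type":"array","items":{"type":"number"}}},"dr":{"type":"array","items":{"type":"array","items":{"type":"number"}}},"squeeze":{"type":"number"}},"required":["fingers","travel","dr"]}

```bash
mkdir -p pics; ls; python3 - <<'E'
from cell import *
import cv2
s=observe();print(s['time'],s['tool_pos'],s['tool_rot'],s['opening'],s['contact_force'])
for n in("top","scene"):
    c=read_camera(n);cv2.imwrite(f'pics/{n}0.png',c['color'])
    import numpy as np;np.savez(f'{n}0.npz',**c)
    print(n,c['t'],c['R'])
E
```

```text
pics
0.0 [0.1260336  0.5092381  0.22606706] [-3.14011434e+00 -2.07878770e-04  2.89876628e+00] 0.0919040908969277 [-0.69412269 -0.48243613 -0.40377757]
top [-0.00643397  0.62390045  1.22301643] [[ 0.0141106  -0.99982377  0.012382  ]
 [-0.98058542 -0.01625917 -0.19541719]
 [ 0.19558407 -0.00938416 -0.98064204]]
scene [ 0.22183782 -0.33481179  1.54084026] [[-0.38750141  0.9218385   0.00751248]
 [ 0.63835562  0.27419882 -0.7192476 ]
 [-0.66509004 -0.27391382 -0.69471322]]
```

View pics/top0.png

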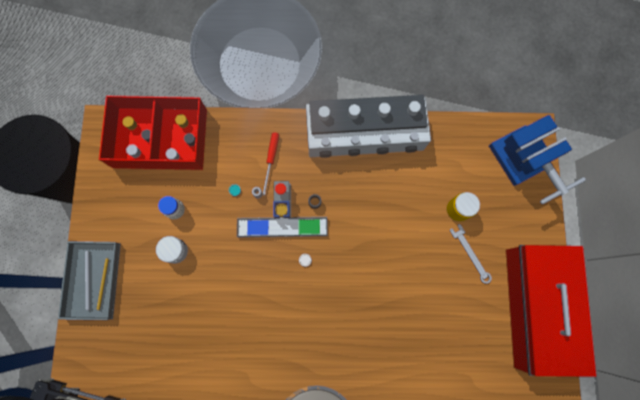

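View pics/scene0.png

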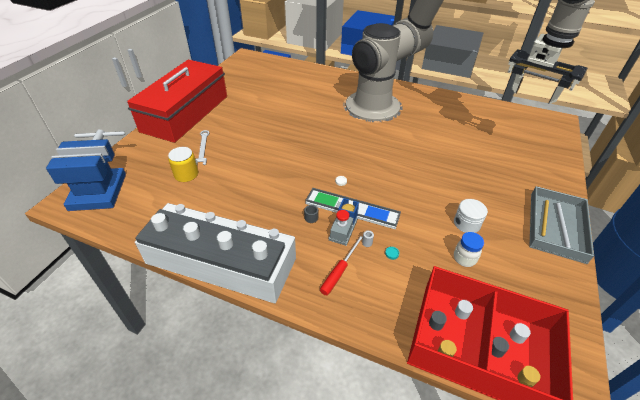

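The top view shows the red knob at about (281,189), the magazine at (283,210), the blue patch at (258,228) and the green patch at (310,227). The white look-alike is at (305,260), in front of the tray. Next I'll measure these.

```bash
cat >h.py <<'E'
import numpy as np,cv2
def world(c,m):
    v,u=np.nonzero(m&(c['z_map']>0)); z=c['z_map'][v,u]
    P=np.stack([(u-c['cx'])/c['fx']*z,(v-c['cy'])/c['fy']*z,z],1)
    return (P-c['t'])@c['R']
def seg(c,lo,hi,box):
    h=cv2.cvtColor(c['color'],cv2.COLOR_BGR2HSV); m=cv2.inRange(h,np.array(lo),np.array(hi))>0
    b=np.zeros_like(m);x0,y0,x1,y1=box;b[y0:y1,x0:x1]=1
    return m&b
E
python3 - <<'E'
from h import *
def rep(n,P): print(n,len(P),'mid',((P.min(0)+P.max(0))/2).round(4),'mean',P.mean(0).round(4),'rng',np.ptp(P,axis=0).round(3))
c=dict(np.load('top0.npz')); print(c['fx'])
B=(230,170,335,245)
g=world(c,seg(c,(45,90,40),(80,255,255),B));b=world(c,seg(c,(105,120,100),(125,255,255),(240,218,275,240)))
r=world(c,seg(c,(0,150,80),(8,255,255),(270,180,292,198)))
rep('g',g);rep('b',b);rep('r',r[r[:,2]>.075])
br=world(c,seg(c,(15,100,60),(30,255,255),(274,203,291,219)));rep('brass',br)
d=b.mean(0)-g.mean(0);print('y dir yaw',np.degrees(np.arctan2(-d[0],d[1])))
s=dict(np.load('scene0.npz'))
g=world(s,seg(s,(45,90,40),(80,255,255),(300,180,345,215)));b=world(s,seg(s,(105,120,100),(125,255,255),(355,200,402,228)))
r=world(s,seg(s,(0,150,80),(8,255,255),(330,205,352,225)))
rep('g',g);rep('b',b);rep('r',r[r[:,2]>.075]);d=b.mean(0)-g.mean(0);print(np.degrees(np.arctan2(-d[0],d[1])))
# things around: heights map
z=c['z_map'];P=world(c,np.ones_like(z,bool)&(z>0));k=(P[:,2]>.025)&(abs(P[:,0]-.55)<.2)&(abs(P[:,1]-.1)<.15)
Q=P[k];
for x in np.unique((Q[:,:2]/.02).round(),axis=0): 
    q=Q[((Q[:,:2]/.02).round()==x).all(1)];print(x*.02,len(q),q[:,2].max().round(3),end='; ')
E
```

```text
441.98415393463256
g 299 mid [0.5697 0.028  0.0108] mean [0.5689 0.0278 0.0099] rng [0.044 0.061 0.017]
b 297 mid [0.5646 0.1822 0.0099] mean [0.5644 0.1819 0.01  ] rng [0.044 0.058 0.015]
r 91 mid [0.6668 0.1128 0.0832] mean [0.6667 0.1124 0.0824] rng [0.028 0.029 0.011]
brass 116 mid [0.6124 0.1105 0.0317] mean [0.6122 0.1106 0.0468] rng [0.037 0.03  0.046]
y dir yaw 1.6729603160556492
g 214 mid [0.5678 0.0273 0.0137] mean [0.5654 0.0273 0.0121] rng [0.051 0.062 0.012]
b 278 mid [0.5798 0.1673 0.0361] mean [0.5671 0.1738 0.0182] rng [0.084 0.091 0.058]
r 109 mid [0.6676 0.1127 0.0818] mean [0.6696 0.1127 0.0832] rng [0.033 0.033 0.012]
-0.6591064521624225
[0.58 0.1 ] 13 0.065; [0.58 0.12] 13 0.066; [0.58 0.14] 3 0.06; [0.6  0.08] 8 0.064; [0.6 0.1] 36 0.064; [0.6  0.12] 41 0.062; [0.6  0.14] 7 0.066; [0.62 0.  ] 7 0.037; [0.62 0.02] 12 0.039; [0.62 0.08] 7 0.067; [0.62 0.1 ] 35 0.064; [0.62 0.12] 46 0.068; [0.62 0.14] 14 0.064; [ 0.64 -0.  ] 12 0.037; [0.64 0.02] 9 0.037; [0.64 0.04] 5 0.039; [0.64 0.08] 1 0.066; [0.64 0.1 ] 46 0.067; [0.64 0.12] 46 0.063; [0.64 0.14] 8 0.063; [0.66 0.  ] 11 0.039; [0.66 0.02] 16 0.038; [0.66 0.04] 1 0.034; [0.66 0.1 ] 62 0.089; [0.66 0.12] 57 0.088; [0.66 0.14] 8 0.047; [0.66 0.18] 23 0.044; [0.66 0.2 ] 12 0.046; [0.68 0.1 ] 39 0.086; [0.68 0.12] 24 0.089; [0.68 0.14] 9 0.049; [0.68 0.18] 11 0.042; [0.68 0.2 ] 8 0.04; [0.7 0.1] 13 0.05; [0.7  0.12] 13 0.05; [0.7  0.14] 4 0.05;
```

arm_command --fingers '[1,1,1,1,1,1,1,1]' --travel '[[-0.31,-0.128,0],[-0.31,-0.128,0],[-0.31,-0.128,0],[-0.31,-0.128,0],[-0.31,-0.128,0],[-0.31,-0.128,0],[-0.31,-0.128,0],[-0.31,-0.128,0]]' --dr '[[0,0,0],[0,0,0],[0,0,0],[0,0,0],[0,0,0],[0,0,0],[0,0,0],[0,0,0]]' --squeeze 10

```text
time: 0.77
tool_pos: [0.3958, 0.3104, 0.2266]
tool_rot: [-3.141, -0.0, 2.899]
contact_force: [0.3, 1.6, 0.6]
opening: 0.0435
grip_force: 0.0
```

arm_command --fingers '[1,1,1,1,1,1,1,1]' --travel '[[-0.31,-0.128,0.05],[-0.31,-0.128,0.05],[-0.31,-0.128,0.05],[-0.31,-0.128,0.05],[-0.31,-0.128,0.05],[-0.31,-0.128,0.05],[-0.31,-0.128,0.05],[-0.31,-0.128,0.05]]' --dr '[[0,0,-15.5],[0,0,-15.5],[0,0,-15.5],[0,0,-15.5],[0,0,-15.5],[0,0,-15.5],[0,0,-15.5],[0,0,-15.5]]'

```text
time: 1.43
tool_pos: [0.6569, 0.1184, 0.1775]
tool_rot: [3.141, -0.001, -3.114]
contact_force: [0.1, 0.7, 0.5]
opening: 0.0003
grip_force: 0.0
```

```bash
python3 - <<'E'
from cell import *
from h import *
c=read_camera('wrist');np.savez('w0.npz',**c);cv2.imwrite('pics/w0.png',c['color'])
s=observe();print(s['tool_pos'],s['tool_rot'])
t=read_camera('top');np.savez('t1.npz',**t)
m=seg(c,(0,150,60),(8,255,255),(0,0,640,400));P=world(c,m);P=P[P[:,2]>.078]
print(len(P),(P.min(0)+P.max(0))/2,P.mean(0),np.ptp(P,axis=0))
E
```

```text
[0.66153775 0.11252369 0.17459346] [-3.13873875e+00 -4.28369944e-05 -3.11859563e+00]
992 [0.65098057 0.11329034 0.16428021] [0.66405964 0.11348186 0.08418064] [0.06044742 0.03079601 0.17231147]
```

View pics/w0.png

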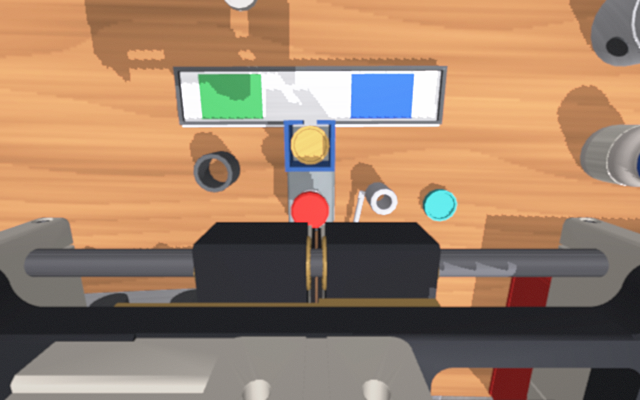

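The fingertips line up with the knob at about (310,210). The tray is parallel to the image rows, with green at (231,96) and the magazine at (310,146). I'll hold briefly to settle the pose.

arm_command --fingers '[1,1,1]' --travel '[[0,0,0.04],[0,0,0.04],[0,0,0.04]]' --dr '[[0,0,0],[0,0,0],[0,0,0]]'

```text
time: 1.78
tool_pos: [0.6539, 0.1201, 0.1363]
tool_rot: [-3.142, -0.006, -3.114]
contact_force: [-0.1, -0.9, 0.6]
opening: 0.0006
grip_force: 0.0
```

arm_command --fingers '[1,1]' --travel '[[-0.013,-0.008,0],[-0.013,-0.008,0]]' --dr '[[0,0,0],[0,0,0]]'

```text
time: 1.95
tool_pos: [0.6708, 0.1119, 0.1406]
tool_rot: [-3.141, 0.004, -3.114]
contact_force: [-0.7, -0.5, 0.0]
opening: 0.0004
grip_force: 0.0
```

```bash
python3 - <<'E'
from cell import *
from h import *
for i in range(3):
    c=read_camera('scene');s=observe();print(s['time'],s['tool_pos'],s['tool_rot'],s['contact_force'])
E
```

```text
2.0 [0.66997604 0.11241216 0.14044082] [ 3.14156147e+00  3.01192754e-03 -3.11393199e+00] [ 0.38695809  0.30706227 -0.01490093]
2.05 [0.66935143 0.11277144 0.14013815] [ 3.14133387e+00  2.17609799e-03 -3.11371005e+00] [ 0.03098575  0.75195467 -0.44747074]
2.1 [0.6689701  0.11289218 0.13989592] [ 3.14130707e+00  1.55682030e-03 -3.11352114e+00] [-0.44695221  0.33126657 -0.66891609]
```

arm_command --fingers '[1,1,1,1,1,1,1,1]' --travel '[[0,0,0.025],[0,0,0.045],[0,0,0.055],[0,0,0.06],[0,0,0.065],[0,0,0.07],[0,0,0.075],[0,0,0.078]]' --dr '[[0,0,0],[0,0,0],[0,0,0],[0,0,0],[0,0,0],[0,0,0],[0,0,0],[0,0,0]]'

```text
time: 2.77
tool_pos: [0.6682, 0.1129, 0.0625]
tool_rot: [3.141, -0.001, -3.113]
contact_force: [-6.5, 0.2, 11.2]
opening: 0.0006
grip_force: 5.3
```

arm_command --fingers '[1,1,1,1]' --travel '[[0,0,0.002],[0,0,0.003],[0,0,0.004],[0,0,0.004]]' --dr '[[0,0,0],[0,0,0],[0,0,0],[0,0,0]]'

```text
time: 3.1
tool_pos: [0.6683, 0.1129, 0.0602]
tool_rot: [3.141, -0.0, -3.113]
contact_force: [-10.2, 0.0, 15.6]
opening: 0.0005
grip_force: 8.0
```

arm_command --fingers '[1,1,1,1]' --travel '[[0,0,0.001],[0,0,0.002],[0,0,0.003],[0,0,0.003]]' --dr '[[0,0,0],[0,0,0],[0,0,0],[0,0,0]]'

```text
time: 3.43
tool_pos: [0.6685, 0.1129, 0.06]
tool_rot: [3.141, 0.002, -3.113]
contact_force: [-17.0, -0.4, 30.3]
opening: 0.0001
grip_force: 15.3
```

```bash
python3 - <<'E'
from cell import *
from h import *
c=read_camera('wrist');cv2.imwrite('pics/w1.png',c['color'])
s=observe();print(s['tool_pos'],s['contact_force'])
E
```

```text
[0.66852495 0.11291442 0.05996565] [-15.66199222  -1.13055002  29.70453698]
```

View pics/w1.png

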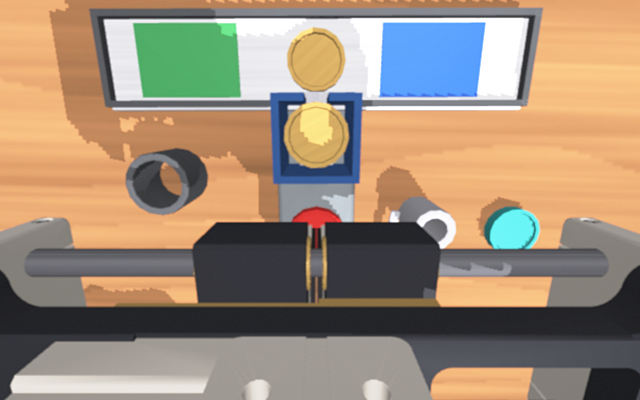

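The plug is out at (316,59) in front of the gate, and the plunger is on its stop. I'll rise straight up.

arm_command --fingers '[1,1,1,1,1,1,1,1]' --travel '[[0,0,-0.005],[0,0,-0.015],[0,0,-0.025],[0,0,-0.04],[0,0,-0.065],[0,0,-0.085],[0,0,-0.085],[0,0,-0.085]]' --dr '[[0,0,0],[0,0,0],[0,0,0],[0,0,0],[0,0,0],[0,0,0],[0,0,0],[0,0,0]]'

```text
time: 4.15
tool_pos: [0.67, 0.1125, 0.1404]
tool_rot: [3.141, 0.004, -3.114]
contact_force: [-0.3, 0.3, -0.6]
opening: 0.0008
grip_force: 0.0
```

```bash
cat >look.py <<'E'
from cell import *
from h import *
import sys
n=sys.argv[1]
c=read_camera('wrist');cv2.imwrite(f'pics/{n}.png',c['color']);np.savez(n+'.npz',**c)
s=observe();print(s['time'],s['tool_pos'],s['tool_rot'])
def rep(k,P): print(k,len(P),'mid',((P.min(0)+P.max(0))/2).round(4),'mean',P.mean(0).round(4),'rng',np.ptp(P,axis=0).round(3))
A=(0,0,640,240)
P=world(c,seg(c,(12,80,60),(32,255,255),A));k=(P[:,2]>.016)&(P[:,2]<.026)&(abs(P[:,0]-.566)<.03)
if k.sum(): rep('plug',P[k])
P=world(c,seg(c,(45,90,30),(80,255,255),A));rep('green',P)
P=world(c,seg(c,(105,150,60),(125,255,255),A));rep('blue',P[P[:,2]<.02])
P=world(c,seg(c,(0,150,60),(8,255,255),A));P=P[(P[:,2]>.05)&(P[:,2]<.1)];rep('knob',P);print(np.percentile(P[:,2],90))
E
python3 look.py w2
```

```text
4.2 [0.66909204 0.11236768 0.13868891] [ 3.14150848e+00  7.84910525e-04 -3.11382187e+00]
plug 1382 mid [0.5683 0.0505 0.0192] mean [0.5661 0.1075 0.0189] rng [0.054 0.153 0.006]
green 3583 mid [0.5677 0.0289 0.0112] mean [0.567  0.0289 0.011 ] rng [0.045 0.064 0.006]
blue 3512 mid [0.563  0.1834 0.011 ] mean [0.5627 0.183  0.0109] rng [0.044 0.063 0.006]
knob 1404 mid [0.6654 0.1135 0.0812] mean [0.6645 0.1132 0.0831] rng [0.032 0.032 0.008]
0.08411693658478098
```

arm_command --fingers '[1,1,1,1,1,1,1,1]' --travel '[[0.035,0.018,0],[0.07,0.037,0],[0.104,0.055,0],[0.104,0.055,0],[0.104,0.055,0.03],[0.104,0.055,0.06],[0.104,0.055,0.08],[0.104,0.055,0.08]]' --dr '[[0,0,0],[0,0,0],[0,0,0],[0,0,0],[0,0,0],[0,0,0],[0,0,0],[0,0,0]]'

```text
time: 4.87
tool_pos: [0.5599, 0.1638, 0.0531]
tool_rot: [-3.14, -0.01, -3.114]
contact_force: [-0.7, 0.1, -0.3]
opening: 0.0005
grip_force: 0.0
```

arm_command --fingers '[1,1,1,1,1]' --travel '[[0,0,0.015],[0,0,0.03],[0,0,0.037],[0,0,0.037],[0,0,0.037]]' --dr '[[0,0,0],[0,0,0],[0,0,0],[0,0,0],[0,0,0]]'

```text
time: 5.28
tool_pos: [0.5637, 0.1644, 0.0217]
tool_rot: [3.142, -0.0, -3.114]
contact_force: [0.7, -0.2, 0.3]
opening: 0.0004
grip_force: 0.0
```

```bash
python3 look.py w3
```

```text
5.3333 [0.56411285 0.16448684 0.02224131] [ 3.14138676e+00  1.07832393e-03 -3.11388774e+00]
plug 582 mid [0.5567 0.1079 0.0191] mean [0.5547 0.1054 0.0192] rng [0.017 0.03  0.006]
green 3418 mid [0.5574 0.0288 0.011 ] mean [0.5562 0.0338 0.011 ] rng [0.025 0.065 0.004]
blue 2400 mid [0.5494 0.1827 0.0109] mean [0.548  0.1821 0.0109] rng [0.018 0.063 0.004]Traceback (most recent call last):
  File "look.py", line 13, in <module>
    P=world(c,seg(c,(0,150,60),(8,255,255),A));P=P[(P[:,2]>.05)&(P[:,2]<.1)];rep('knob',P);print(np.percentile(P[:,2],90))
                                                                             ~~~^^^^^^^^^^
  File "look.py", line 7, in rep
    def rep(k,P): print(k,len(P),'mid',((P.min(0)+P.max(0))/2).round(4),'mean',P.mean(0).round(4),'rng',np.ptp(P,axis=0).round(3))
                                         ~~~~~^^^
    return umr_minimum(a, axis, None, out, keepdims, initial, where)
ValueError: zero-size array to reduction operation minimum which has no identity
```

View pics/w2.png

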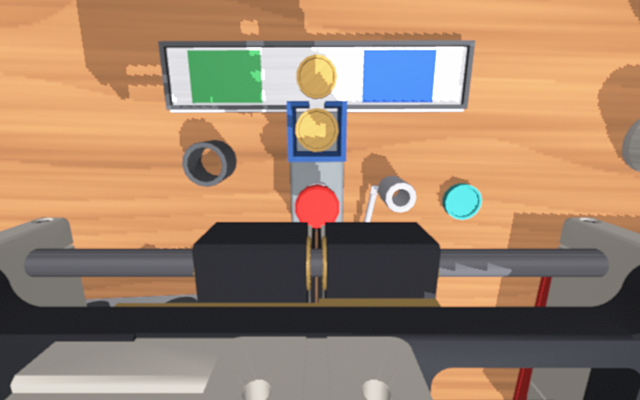

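The knob is up again, and only one plug is in the tray, at (316,76). I'll lower the tips and push slowly along -y.

arm_command --fingers '[1,1,1,1,1,1,1,1]' --travel '[[0,0,0.0075],[0,0,0.0075],[0,0,0.0075],[0,-0.006,0.0075],[0,-0.012,0.0075],[0,-0.018,0.0075],[0,-0.024,0.0075],[0,-0.03,0.0075]]' --dr '[[0,0,0],[0,0,0],[0,0,0],[0,0,0],[0,0,0],[0,0,0],[0,0,0],[0,0,0]]'

```text
time: 6.0
tool_pos: [0.5645, 0.1336, 0.014]
tool_rot: [3.141, 0.0, -3.114]
contact_force: [-0.3, 0.2, 0.6]
opening: 0.0008
grip_force: 0.3
```

arm_command --fingers '[1,1,1,1,1,1,1,1]' --travel '[[0,-0.006,0],[0,-0.012,0],[0,-0.018,0],[0,-0.024,0],[0,-0.03,0],[0,-0.036,0],[0,-0.042,0],[0,-0.042,0]]' --dr '[[0,0,0],[0,0,0],[0,0,0],[0,0,0],[0,0,0],[0,0,0],[0,0,0],[0,0,0]]'

```text
time: 6.67
tool_pos: [0.5656, 0.0913, 0.0139]
tool_rot: [-3.141, -0.0, -3.115]
contact_force: [-0.1, 0.4, -0.2]
opening: 0.0006
grip_force: 0.1
```

```bash
python3 look.py w4 2>/dev/null
```

```text
6.7167 [0.5655365  0.09176969 0.01385126] [-3.14156997e+00 -1.04801356e-04 -3.11475019e+00]
plug 161 mid [0.5534 0.0236 0.0187] mean [0.5513 0.0538 0.0189] rng [0.024 0.098 0.005]
green 2999 mid [0.5488 0.0329 0.0542] mean [0.5538 0.0236 0.0126] rng [0.037 0.072 0.091]
blue 3923 mid [0.5518 0.1828 0.0106] mean [0.5516 0.1831 0.0109] rng [0.023 0.064 0.005]
```

View pics/w4.png

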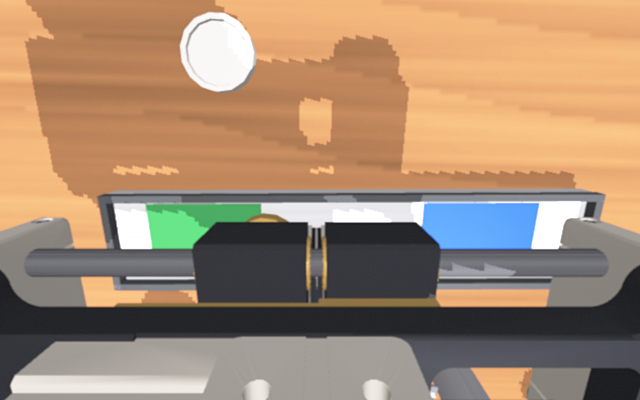

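The plug is at about (267,215), roughly 28 mm ahead of the TCP, so about 35 mm remains to the middle of the green patch.

arm_command --fingers '[1,1,1,1,1,1,1,1]' --travel '[[0,-0.005,0],[0,-0.01,0],[0,-0.015,0],[0,-0.02,0],[0,-0.025,0],[0,-0.03,0],[0,-0.034,0],[0,-0.034,0]]' --dr '[[0,0,0],[0,0,0],[0,0,0],[0,0,0],[0,0,0],[0,0,0],[0,0,0],[0,0,0]]'

```text
time: 7.38
tool_pos: [0.5666, 0.0576, 0.0139]
tool_rot: [-3.142, 0.0, -3.115]
contact_force: [-0.4, 0.2, 0.1]
opening: 0.0003
grip_force: 0.0
```

arm_command --fingers '[1,1,1,1,1,1,1,1]' --travel '[[0,0.01,0],[0,0.02,0],[0,0.02,-0.02],[0,0.02,-0.06],[0,0.02,-0.1],[0.0,0.02,-0.126],[-0.04,0.04,-0.126],[-0.08,0.06,-0.126]]' --dr '[[0,0,0],[0,0,0],[0,0,0],[0,0,0],[0,0,0],[0,0,0],[0,0,0],[0,0,0]]'

```text
time: 8.05
tool_pos: [0.6402, 0.1193, 0.1437]
tool_rot: [3.141, 0.005, -3.114]
contact_force: [1.0, 0.1, 0.3]
opening: 0.0006
grip_force: 0.0
```

arm_command --fingers '[1,1,1]' --travel '[[-0.02,0,0],[-0.02,0,0],[-0.02,0,0]]' --dr '[[0,0,0],[0,0,0],[0,0,0]]'

```text
time: 8.3
tool_pos: [0.6592, 0.1199, 0.139]
tool_rot: [3.141, -0.001, -3.112]
contact_force: [-0.2, -0.3, 0.6]
opening: 0.0004
grip_force: 0.0
```

```bash
python3 look.py w5
```

```text
8.35 [0.6584177  0.11948582 0.13905315] [ 3.14147203e+00 -1.96602454e-03 -3.11271356e+00]
plug 1425 mid [0.5667 0.0109 0.0194] mean [0.5682 0.0289 0.0189] rng [0.05  0.073 0.007]
green 1989 mid [0.5676 0.0289 0.0155] mean [0.5672 0.03   0.0111] rng [0.043 0.064 0.013]
blue 3424 mid [0.5863 0.1536 0.0139] mean [0.5628 0.1829 0.0109] rng [0.09  0.121 0.012]
knob 821 mid [0.6597 0.1129 0.0812] mean [0.659  0.1137 0.0829] rng [0.02  0.032 0.008]
0.08411580078433588
```

View pics/w5.png

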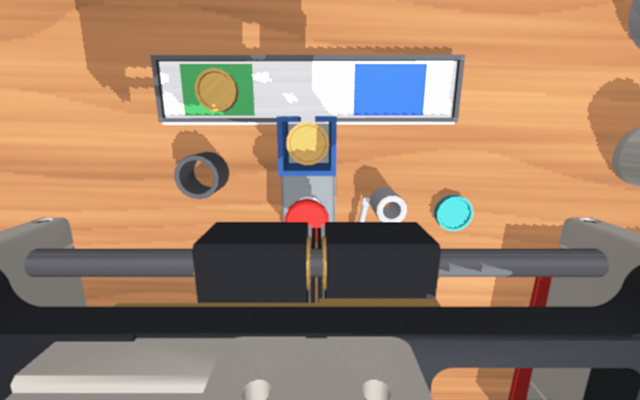

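The plug lies flat and centred on the green patch at (216,90). The patch shows on both sides of it, the knob is up, and the gripper is clear of everything.

```bash
python3 -c "
from cell import *
print(hand_in())"
```

```text
the job is handed in; nothing more can be done
None
```

I pressed the plunger fully once and let it rise, then nudged the single plug that came out to the middle of the green patch, where it lies flat. The job was handed in at about 8.4 s with the gripper touching nothing; no verdict was returned.

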